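# Plug-gauge check of connector housings

## Robot

A 6-joint arm with a two-finger parallel gripper is mounted at the origin on the work surface. World frame = base frame: x ahead of the robot, y to its left, z up, the work surface at z = 0. Lengths are in mm, angles in rad, forces in N, time in s.
With the tool pointing down it reaches from about 300 to 775 mm from the base axis. Payload 14.6 kg.
Tool frame: the origin (TCP) lies between the finger pads; the fingertips stand manip.tip_reach ahead of it and the grasp point (between the pads) lies 5 mm behind it (manip.tip_reach is the distance from the TCP to the fingertips, in mm); z points along the fingers, y is the line along which they close (so a half turn about z gives the same grasp; the last joint's range is limited). The gripper opens to 94 mm and grips with 3 to 60 N. Pads are 16 mm wide; open, the fingers measure 119 mm over their backs; the gripper's body (75 mm by 177 mm) begins 78 mm behind the grasp point.
Start: joints at [1.282, 0.3, 1.521, -0, 1.321, -0.067], TCP at [120.99, 536.517, 219.446] pointing down, gripper open.
Joint ranges: [-3.03, 3.03], [-0.79, 2.21], [0.23, 2.52], [-1.04, 4.18], [0, 3.07], [-2.55, 2.55]. Speed limits (rad/s): [2.22, 2.22, 2.57, 3.14, 3.14, 3.14].

## Interface

Orientations are given as [roll, pitch, yaw] about the fixed x, y, z axes, in that order (R = Rz(yaw) Ry(pitch) Rx(roll)).
In Python, from cell import manip gives the robot as it stands. The module is installed in compiled form; this text tells all that it offers.
- The arm moves only by the shell command python3 -m creep 'ROWS' [FORCE]. ROWS is JSON, a list of rows, each a list of 3 entries, a list of its own where there are three numbers: the opening, from -1 (shut) to 1 (fully open), then the shift along the tool's x, y, z in cm, then the turn about the tool's z in units of 5 degrees (1.0 is 5 degrees). In form: [[grip, [tx, ty, tz], roll], ...]. A call has 1 to 12 rows; each row is the pose to reach, as a shift and turn from the pose commanded when the call began, along the tool's axes at that moment; what a row does not reach only later rows make up. A row lasts 1/10 s, in which the tool goes at most 50 mm and 8.59 degrees, less where a joint would pass 70% of its speed; a pose out of reach is approached as far as the arm can. A call with a gripper value outside its range is refused whole. The fingers move at their own pace and stop on an object; FORCE is the grip in N (left out, the last holds). Time passes only in rows, so rows that repeat a pose let the fingers close. It gives the time, the measured TCP pose, the force, the opening and the grip force at its end, in the units of the state.
- manip.read_state(): the state, without advancing time (a new reading comes with each control period).
- manip.camera(name): name is "scene" or "top" or "wrist"; returns the picture (400x640x3 uint8, red, green, blue); there is no depth.
- manip.camera_params(name): a dict with "fovy" (degrees; the focal length in pixels is half the picture's height over the tangent of half this angle, whatever the lens; pixels are square), "cx", "cy" (the principal point, pixels), "k1" (the pictures are not rectified: a ray, as slopes to the right and down, at radius r is drawn at 1 + k1 r^2 times it, then the intrinsics apply), "origin" and "attitude" of the camera in the world. Camera axes: x right, y down, z forward; pixel columns grow to the right and rows downward; lengths in mm; the calibration is good to about 2 mm. A picture is of the moment at which its call begins: read the wrist's pose just before it. camera_params takes no time and is no camera call; for the wrist camera it gives the pose at the moment of the call.
- manip.sign_off(): hands the job in; it is judged then, once.
The state is a dict: "clock": time; "joints": joint angles; "qd": joint speeds; "effort": joint torques, N m; "eef_pos": TCP position; "eef_rot": TCP orientation; "wrist_force": force on the tool from outside, world axes, zero at the start; "moment": the same for the moment, N m; "finger_gap": finger opening in mm; "finger_force": force on a finger pad.
Only numpy, scipy, OpenCV 4.12 (cv2) and the standard library are available. Lean on these libraries where they do the work, as an engineer would, in place of code of your own. Each camera call takes 0.05 s, during which the arm holds its last target. There are 200 camera calls.

## Task

Check the bores of the three connector housings with the plug gauge that lies in one of the deep bins: work along the nest plate from the robot's left to its right and try the gauge in every bore, up to its shoulder if it passes, never forcing it. Then stand the gauge plug-down in the free hole of the gauge stand, set the housing whose bore will not take the gauge flat on its flange in the empty bin, and after that press the reject counter's plunger fully down to its stop. The good housings stay in their nests and everything else stays where it is.

Things in the scene. Friction and masses are not known exactly. Their poses are not given: they have to be found in the camera images.
- gauge: Plug gauge, 96 mm, 0.11 kg. Origin: middle of its handle, on the axis; x points from plug to handle. Handle: eight-sided bar, 22 mm across flats, x = -33 (shoulder) to +33 mm. Plug: round steel, 18 mm diameter, x = -33 to -63 mm, tip chamfered 3 mm. Starts lying flat on the kit bin's floor, turned any way; walls leave room only for a vertical grasp. Lying, its axis is 11 mm up; no rolling.
- gauge_tip (a point): Centre of the free end of the gauge's plug.
- kit_bin: Black open bin with the gauge in it, fixed to the bench: outside 156 (x) x 190 (y) x 60 mm high, walls and floor 5 mm thick. Origin: centre of its underside. It stands front left or front right, the other bin on the other side.
- reject_bin: The same kind of black bin, empty, fixed: outside 156 (x) x 190 (y) x 60 mm high, walls and floor 5 mm. Origin: centre of its underside. Rejects go in here.
- nest_plate: Black plate fixed to the bench, 70 (x) x 194 (y) mm, with three square pockets in a row along its y axis, each 54 mm wide in x and about 54 mm in y; pocket floors 8 mm above the bench, rims 14 mm above it. Small fixing lugs at both ends. Origin: centre of its underside.
- nest_1 (a point): Centre of the floor of the first pocket, at the robot's left (+y) end of the row.
- nest_2 (a point): Centre of the floor of the middle pocket.
- nest_3 (a point): Centre of the floor of the last pocket, at the robot's right (-y) end.
- housing_a: Aluminium connector housing, about 0.12 kg: flange 50 x 50 x 8 mm, round barrel 36 mm diameter up to 34 mm over the underside. Origin: centre of the underside, z up along the bore. Every bore is 20 mm wide at its mouth; a good one is so right through, the bad one narrows to 16 mm 8 mm below the mouth and stops the gauge's tip about 10 mm in. Its nest varies.
- housing_b: Another housing, of the same outside shape and size.
- housing_c: Another housing, of the same outside shape and size. Exactly one of the three is bad.
- gauge_stand: White plastic block, 60 (x) x 130 (y) x 40 mm high, fixed, with two upright holes 70 mm apart. Origin: centre of its underside. The hole at y = -35 mm is free, the one at y = +35 mm holds the small gauge.
- free_hole (a point): Centre of the mouth of the stand's free hole: 20 mm diameter, 34 mm deep, in the top face of the block, 40 mm above the bench. The gauge stands in it with its shoulder on the block.
- counter: Reject counter: steel box 64 (x) x 50 (y) x 40 mm high on a foot plate 80 x 70 mm, fixed to the bench, with a reset knob on its -y side and a spring plunger on top. Origin: centre of its underside.
- plunger_top (a point): Centre of the top of the plunger's round head (22 mm diameter), 60 mm above the bench when up.
- plunger (a joint): Travel of the plunger in m: 0 up, 0.008 down at its stop. It springs back; it takes about 2 N to start and 7 N at the stop.
- small_gauge: Bystander: a smaller plug gauge standing in the stand's other hole; its handle, 16 mm across flats, reaches 96 mm above the bench. Origin: its lower tip.
- parts_cup: Bystander: white plastic cup, 42 mm across, 32 mm high. Origin: centre of its underside.
- tweezers: Bystander: steel tweezers lying flat, 120 mm long (x from -55 to +67 mm), 20 mm wide, 8 mm high. Origin: near their middle, on the bench.
- dispenser: Bystander: blue bottle, 64 mm across, 130 mm high, behind the nest plate. Origin: centre of its underside.
- screwdriver: Bystander: screwdriver lying on the bench along its x, 170 mm long, about 30 mm high at most, behind the stand or the counter.
- calliper: Bystander: steel calliper lying on the bench along its x, 230 mm long, origin in the middle of its beam, jaws to 60 mm at its -y side, 13 mm high.
There are look-alikes about, which are no part of the job. Of the things that look like the gauge_stand, take the one that is farthest to the robot's right at the start.

How it is judged:
By the outcome, as a careful person would: the job done as asked, in the order asked, and still so for the second after the job is handed in, with the robot touching nothing.
It also fails if it takes over 72 s, if anything falls off the work surface, if the arm or the gripper's body presses on something with over 40 N, if the wrist force passes 120 N, or if a joint passes its speed limit or range.

## Working session

There is one attempt and no reset: what is moved stays moved. The work goes in short steps, Python scripts to look and compute and a shell command to move; the robot and the scene stay as the last step left them, time stands still between calls to the robot, and variables do not carry over. Pictures are saved under pics/ and viewed, at most 10 in all, crops included, and the job is handed in when it is done.

```bash
mkdir -p pics; ls
python3 - <<'E'
from cell import manip
import cv2
s=manip.read_state();print(s,manip.tip_reach)
for n in("top","scene","wrist"):
    print(n,manip.camera_params(n))
for n in("top","scene"):
    cv2.imwrite(f"pics/{n}0.png",manip.camera(n)[:,:,::-1])
E
```

```text
pics
{'clock': 0.0, 'joints': array([ 1.28238972e+00,  3.00523886e-01,  1.52157757e+00,  1.26495603e-05,
        1.32068626e+00, -6.66094910e-02]), 'qd': array([ 0.00045858,  0.00046313,  0.00015869, -0.00076715, -0.00117966,
        0.00189445]), 'effort': array([ 1.86347620e-04, -5.31804156e+01, -3.52746892e+01,  7.08380900e-02,
        2.43949756e-02, -2.31026569e-06]), 'eef_pos': array([120.92659854, 536.29346104, 218.85884596]), 'eef_rot': array([-3.14040105e+00, -9.17693440e-05,  2.91979235e+00]), 'wrist_force': array([-0.96387342,  0.23127654, -0.17265102]), 'moment': array([-0.04782358,  0.00427082,  0.03379599]), 'finger_force': 0.0, 'finger_gap': 94.15041741987527} 14.0
top {'fovy': 45.73839590307024, 'cx': 327.2678996364961, 'cy': 200.80268494252323, 'k1': 0.025746894724527788, 'origin': array([ 426.52710571,  -74.46279961, 1258.52603637]), 'attitude': array([-3.01844081, -0.00336465, -1.58083098])}
scene {'fovy': 52.49389222276169, 'cx': 320.57364439191616, 'cy': 190.33417666551782, 'k1': -0.060126360919000546, 'origin': array([1384.40294596, -497.55895463,  871.16810691]), 'attitude': array([-2.28797548, -0.01629773,  1.09420228])}
wrist {'fovy': 71.51593893033439, 'cx': 316.7116056966147, 'cy': 202.59696817853902, 'k1': -0.047392726913651144, 'origin': array([ 54.04237542, 551.96767712, 383.95940185]), 'attitude': array([2.90101595e+00, 1.40230095e-03, 1.34863416e+00])}
```

View pics/top0.png

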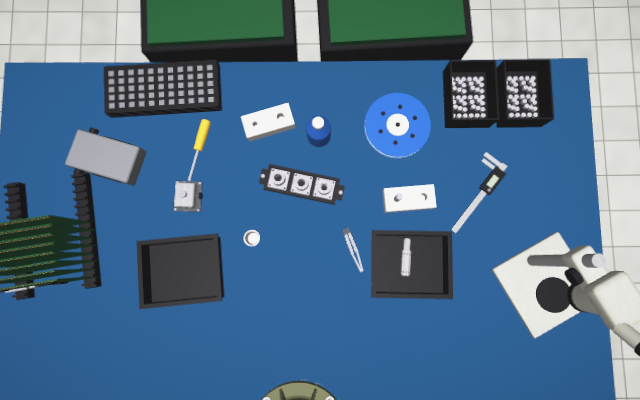

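View pics/scene0.png

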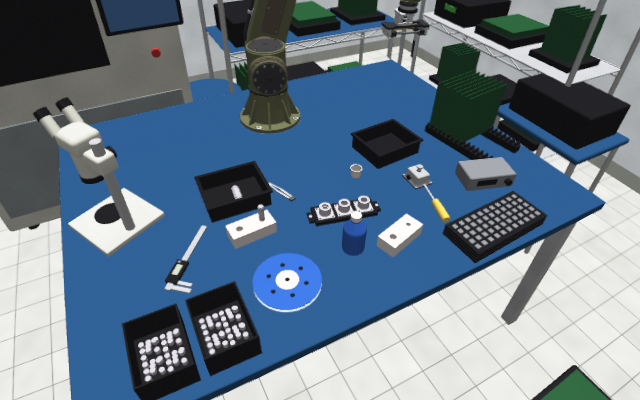

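The top view shows the kit bin with the gauge at (406,257) and the empty reject bin at (180,270). The nest plate is at (301,183), the counter at (187,195) and the cup at (252,238). There are two stand look-alikes, at (267,122) and (410,197). The right-most, (410,197), carries the small gauge, so it is the stand to use. The scene view agrees: stand (250,228), nests (343,208), kit bin (233,190).

```bash
cat > h.py <<'E'
import numpy as np, cv2, sys
from scipy.spatial.transform import Rotation as Ro
from cell import manip
def K(p):
    f=200/np.tan(np.radians(p['fovy'])/2); return f
def ray(p,uv):
    f=K(p); d=(np.array(uv,float)-[p['cx'],p['cy']])/f; s=d.copy()
    for _ in range(20): s=d/(1+p['k1']*(s@s))
    return Ro.from_euler('xyz',p['attitude']).apply([s[0],s[1],1.])
def cast(p,uv,z):
    r=ray(p,uv); return (p['origin']+r*(z-p['origin'][2])/r[2])[:2]
def proj(p,X):
    c=Ro.from_euler('xyz',p['attitude']).inv().apply(np.array(X,float)-p['origin']); s=c[:2]/c[2]
    return s*(1+p['k1']*(s@s))*K(p)+[p['cx'],p['cy']]
def go(x,y,z,yawdeg=None):
    "shift in cm along tool axes and roll units from current pose to TCP target (wrt measured pose)"
    s=manip.read_state(); R=Ro.from_euler('xyz',s['eef_rot']); d=R.inv().apply(np.array([x,y,z])-s['eef_pos'])/10
    yaw=np.degrees(s['eef_rot'][2]); r=0
    if yawdeg is not None: r=-((yawdeg-yaw+90)%180-90)/5
    print('shift',d.round(3),'roll',round(r,2),'yaw',round(yaw,1),'j6',s['joints'][5].round(2),'t',s['clock'])
def shot(name,cam='wrist'):
    p=manip.camera_params(cam); im=manip.camera(cam)[:,:,::-1].copy(); cv2.imwrite(f'pics/{name}.png',im); return p,im
E
python3 - <<'E'
from h import *
p=manip.camera_params('top')
for n,uv,z in [('gauge',(406,257),16),('gtop',(406,241),16),('gbot',(406,275),16),('kit',(411,265),60),('rej',(180,270),60),('n1',(279,178),42),('n2',(301,183),42),('n3',(324,188),42),('stand',(410,197),40),('count',(186,195),60),('cup',(252,238),30)]: print(n,cast(p,uv,z).round())
go(300,-180,250,180)
E
```

```text
gauge [ 431. -283.]
gtop [ 473. -285.]
gbot [ 385. -282.]
kit [ 411. -288.]
rej [405. 289.]
n1 [638.  45.]
n2 [624. -12.]
n3 [611. -72.]
stand [ 585. -295.]
count [593. 279.]
cup [484. 115.]
shift [-33.229 -65.94   -3.04 ] roll -2.54 yaw 167.3 j6 -0.07 t 0.1
```

```bash
python3 -m creep '[[0,[-58.8,-43,4],0],[0,[-58.8,-43,4],0],[0,[-58.8,-43,4],0],[0,[-58.8,-43,4],0],[0,[-58.8,-43,4],0],[0,[-58.8,-43,4],0],[0,[-58.8,-43,4],0],[0,[-58.8,-43,4],0],[0,[-58.8,-43,4],0],[0,[-58.8,-43,4],0],[0,[-58.8,-43,4],0],[0,[-58.8,-43,4],0]]' 5
python3 - <<'E'
from h import *
go(600,-12,180,167)
E
```

```text
clock: 1.3
eef_pos: [515.9, 83.2, 186.3]
eef_rot: [-3.142, -0.0, 2.92]
wrist_force: [0.5, -0.1, 0.5]
finger_gap: 46.9
finger_force: 0.0
shift [-10.302  -7.437   0.628] roll 0.06 yaw 167.3 j6 -1.26 t 1.3
```

```bash
python3 -m creep '[[0,[-10,-7.2,0.5],0],[0,[-10,-7.2,0.5],0],[0,[-10,-7.2,0.5],0],[0,[-10,-7.2,0.5],0],[0,[-10,-7.2,0.5],0],[0,[-10,-7.2,0.5],0]]'
python3 - <<'E'
from h import *
p,im=shot('w1'); s=manip.read_state(); print(s['eef_pos'],p['origin'],p['attitude'])
E
```

```text
clock: 1.9
eef_pos: [596.1, -6.1, 181.6]
eef_rot: [3.142, -0.0, 2.921]
wrist_force: [-0.4, 0.8, 0.7]
finger_gap: 47.0
finger_force: 0.0
[596.15367789  -6.04420579 181.75931567] [529.19200081   9.27315266 346.68311124] [2.90124201e+00 1.77286609e-04 1.34956009e+00]
```

View pics/w1.png

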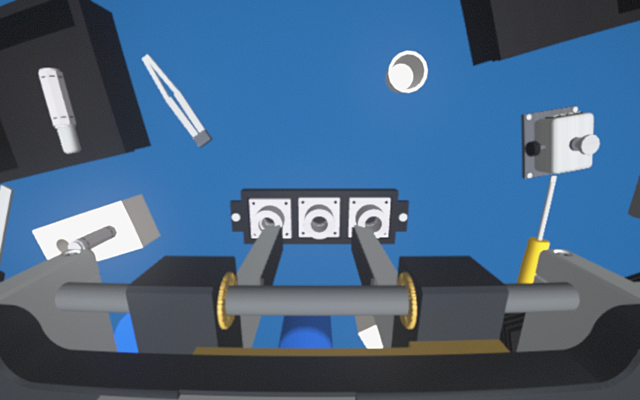

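The wrist view shows the nest row with bores at (270,215), (320,218) and (372,216). The gauge lies in the kit bin at (60,110) with its narrow plug end at the bottom, toward +x. The stand is at (95,230), with the small gauge at (75,243). The counter is at (565,140). Candidates for the gauge are the rod in the kit bin (60,110) and the small gauge standing in the stand (75,243). I choose the one in the bin.

Run:
```python
from h import *
import cv2
p=manip.camera_params('wrist'); im=cv2.imread('pics/w1.png')
a=cv2.resize(im[180:250,225:415],None,fx=4,fy=4,interpolation=2)
b=cv2.resize(im[40:180,0:190],None,fx=2,fy=2); c=cv2.resize(im[180:270,0:170],None,fx=2,fy=2)
o=np.zeros((590,760,3),np.uint8);o[:280,:760]=a;o[290:570,:380]=b;o[290:470,400:740]=c
cv2.imwrite('pics/crop1.png',o)
hsv=cv2.cvtColor(im,cv2.COLOR_BGR2HSV)
m=((hsv[...,2]>95)&(hsv[...,1]<70)).astype(np.uint8); m[:, 110:]=0;m[:50]=0;m[165:]=0
n,l,st,ce=cv2.connectedComponentsWithStats(m);i=1+st[1:,4].argmax();print('gauge',st[i],ce[i])
pts=np.array([cast(p,q,16) for q in np.argwhere(l==i)[:,::-1]])
c0=pts.mean(0);u,s_,vt=np.linalg.svd(pts-c0,full_matrices=False);t=(pts-c0)@vt[0];w=(pts-c0)@vt[1]
print(c0,vt[0],t.min(),t.max(),w.min(),w.max())
for a0 in np.linspace(t.min(),t.max(),13)[:-1]:
    k=(t>=a0)&(t<a0+(np.ptp(t))/12);print(round(a0),k.sum(),w[k].min().round(1),w[k].max().round(1))
```

```text
gauge [  38   67   43   87 1906] [ 59.0996852  107.79853095]
[ 428.44258906 -281.99292236] [ 0.99699681 -0.07744266] -47.829105719262664 53.354619360643596 -15.786665525529855 16.18629380863372
-48 138 -15.1 13.4
-39 178 -15.1 16.1
-31 184 -15.3 16.2
-23 182 -15.4 16.1
-14 179 -15.3 16.1
-6 178 -15.4 16.0
3 177 -15.7 15.8
11 168 -15.8 15.8
20 145 -14.0 14.8
28 130 -12.4 11.7
36 128 -12.6 11.3
45 118 -12.5 11.5
```

View pics/crop1.png

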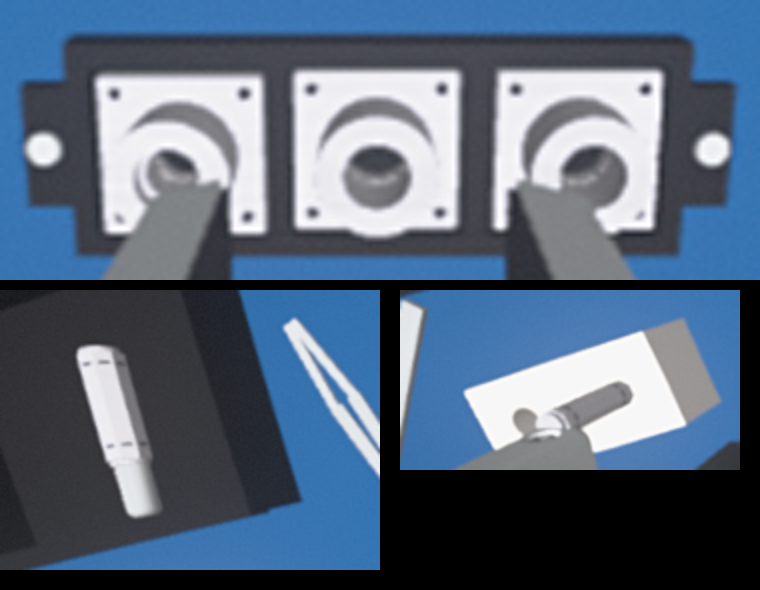

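The crop confirms the gauge in the bin, eight-sided handle at the upper left and plug at the lower right. The stand's free hole is the dark disc left of the small gauge. I'm moving above the gauge.

```bash
python3 - <<'E'
from h import *
go(398.5,-279.6,120,175.6)
E
echo
```

```text
shift [ 13.3   -31.019   6.172] roll -1.65 yaw 167.4 j6 -1.42 t 1.95
```

```bash
python3 -m creep '[[0.2,[13.3,-31,0],-1.65],[0.2,[13.3,-31,0],-1.65],[0.2,[13.3,-31,0],-1.65],[0.2,[13.3,-31,0],-1.65],[0.2,[13.3,-31,2],-1.65],[0.2,[13.3,-31,6.2],-1.65],[0.2,[13.3,-31,6.2],-1.65],[0.2,[13.3,-31,6.2],-1.65],[0.2,[13.3,-31,6.2],-1.65],[0.2,[13.3,-31,6.2],-1.65],[0.2,[13.3,-31,6.2],-1.65]]'
python3 - <<'E'
from h import *
go(398.5,-279.6,21.5,175.6)
p,im=shot('w2')
E
```

```text
clock: 3.05
eef_pos: [399.8, -279.4, 120.5]
eef_rot: [-3.141, 0.001, 3.066]
wrist_force: [0.0, -0.7, 1.0]
finger_gap: 56.8
finger_force: 0.0
shift [ 0.138 -0.023  9.895] roll 0.01 yaw 175.7 j6 -2.18 t 3.05
```

View pics/w2.png

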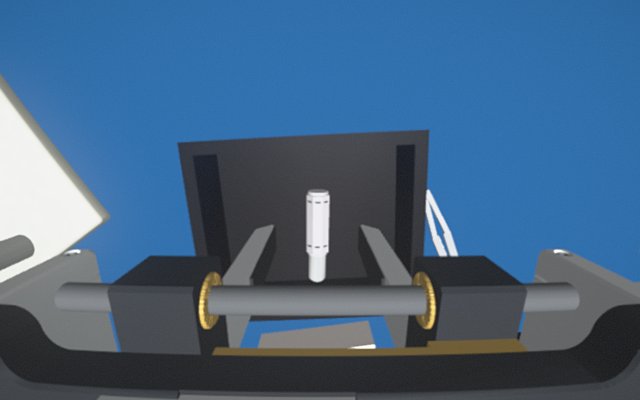

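The gauge is centred between the fingers at col 317, handle from row 190 to 253, plug tip at row 281.

```bash
python3 - <<'E'
from h import *
p=manip.camera_params('wrist')
print(cast(p,(317.5,190),16),cast(p,(317.5,253),22),cast(p,(317.5,281),16))
E
python3 -m creep '[[0.2,[0.1,0,5],0],[0.2,[0.1,0,8],0],[0.2,[0.1,0,9.85],0],[0.2,[0.1,0,9.85],0],[0.2,[0.1,0,9.85],0],[0.2,[0.1,0,9.85],0]]'
```

```text
[ 384.53863761 -277.30930301] [ 448.84329614 -282.19079587] [ 484.10825958 -284.8505694 ]
clock: 3.7
eef_pos: [398.3, -279.9, 21.5]
eef_rot: [-3.141, 0.001, 3.065]
wrist_force: [0.1, -0.8, -0.1]
finger_gap: 56.2
finger_force: 0.0
```

```bash
python3 -m creep '[[-1,[0,0,0],0],[-1,[0,0,0],0],[-1,[0,0,0],0],[-1,[0,0,0],0],[-1,[0,0,0],0],[-1,[0,0,-1],0],[-1,[0,0,-3],0],[-1,[0,0,-6],0],[-1,[0,0,-10],0],[-1,[0,0,-14],0],[-1,[0,0,-14],0],[-1,[0,0,-14],0]]' 3
python3 - <<'E'
from h import *
p,im=shot('s1','scene'); q=proj(p,manip.read_state()['eef_pos']);print(q)
u,v=q.astype(int); w=cv2.resize(im[max(v-50,0):v+50,u-60:u+60],None,fx=5,fy=5,interpolation=2)
p2,im2=shot('w3'); o=np.zeros((590,800,3),np.uint8);o[:500,:600]=w[:500]
o[300:600,480:800]=cv2.resize(im2,(320,200))[:0].shape and 0
cv2.imwrite('pics/c3.png',o[:500,:600])
E
```

```text
clock: 4.9
eef_pos: [397.7, -280.2, 161.6]
eef_rot: [-3.141, 0.001, 3.064]
wrist_force: [0.4, 0.2, -1.6]
finger_gap: 22.0
finger_force: 3.0
[229.36803484 153.38853796]
```

View pics/c3.png

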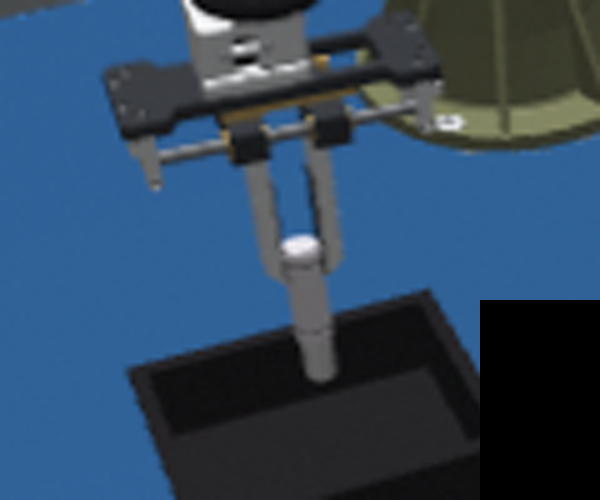

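The gauge swung under gravity and now hangs plug-down between the fingers (handle top at crop (300,245), tip at crop (321,378)). I'll quantify the tilt.

Run:
```python
from h import *
p=manip.camera_params('scene')
def plane(uv,y):
    r=ray(p,uv);return p['origin']+r*(y-p['origin'][1])/r[1]
a=plane((169+300/5,103+247/5),-280);b=plane((169+319/5,103+374/5),-280)
print(a,b,np.degrees(np.arctan2(b[0]-a[0],a[2]-b[2])),np.linalg.norm(a-b))
w=manip.camera_params('wrist')
for t in (0,10,20): 
  th=np.radians(t);print(t,[proj(w,np.array([398,-280,157])+np.array([np.sin(th),0,-np.cos(th)])*d).round(1) for d in(-15,50,82)])
im=cv2.imread('pics/w3.png');cv2.imwrite('pics/c4.png',cv2.resize(im[190:400,200:440],None,fx=3,fy=2.7))
```

```text
[ 395.19620956 -280.          162.7500826 ] [ 391.39603316 -280.           62.43749973] -2.1695184409992883 100.38453876226994
0 [array([315.9, 254.6]), array([316. , 221.6]), array([316.1, 211.2])]
10 [array([315.5, 250.4]), array([316.9, 231.9]), array([317.3, 226.1])]
20 [array([315.2, 246. ]), array([317.7, 242.4]), array([318.4, 241.2])]
```

View pics/c4.png

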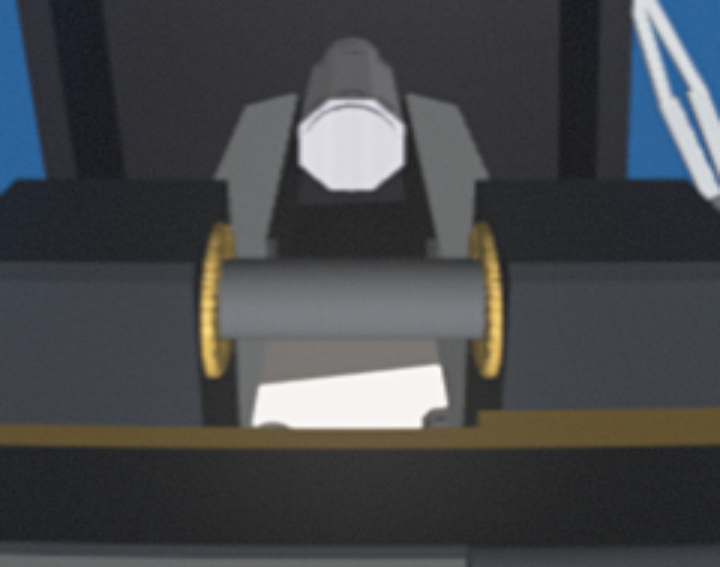

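Those estimates disagree by a few degrees. I'll fit the axis slope properly from the scene and wrist silhouettes already saved.

Run:
```python
from h import *
im=cv2.imread('pics/s1.png');p=manip.camera_params('scene')
hsv=cv2.cvtColor(im,cv2.COLOR_BGR2HSV)
m=((hsv[...,1]<90)&(hsv[...,2]>80))
R=[]
for v in range(158,180):
    u=np.where(m[v,215:245])[0]+215
    if len(u): R.append((v,u.min(),u.max(),u.mean(),len(u)))
print(*[tuple(np.round(r,1)) for r in R],sep=' ')
r=np.array([x for x in R if 160<=x[0]<=176]);print('slope',np.polyfit(r[:,0],r[:,3],1))
for t in(-10,-5,0,5,10):
    th=np.radians(t);d=np.array([np.sin(th),0,-np.cos(th)]);a=proj(p,np.array([398,-280,156])-15*d);b=proj(p,np.array([398,-280,156])+80*d);print(t,a,b,(b-a)[0]/(b-a)[1])
```

```text
(np.float64(158.0), np.float64(223.0), np.float64(233.0), np.float64(228.0), np.float64(11.0)) (np.float64(159.0), np.float64(225.0), np.float64(233.0), np.float64(229.0), np.float64(9.0)) (np.float64(160.0), np.float64(226.0), np.float64(233.0), np.float64(229.5), np.float64(8.0)) (np.float64(161.0), np.float64(227.0), np.float64(233.0), np.float64(230.0), np.float64(7.0)) (np.float64(162.0), np.float64(227.0), np.float64(233.0), np.float64(230.0), np.float64(7.0)) (np.float64(163.0), np.float64(227.0), np.float64(234.0), np.float64(230.5), np.float64(8.0)) (np.float64(164.0), np.float64(227.0), np.float64(234.0), np.float64(230.5), np.float64(8.0)) (np.float64(165.0), np.float64(227.0), np.float64(234.0), np.float64(230.5), np.float64(8.0)) (np.float64(166.0), np.float64(227.0), np.float64(234.0), np.float64(230.5), np.float64(8.0)) (np.float64(167.0), np.float64(228.0), np.float64(234.0), np.float64(231.0), np.float64(7.0)) (np.float64(168.0), np.float64(228.0), np.float64(234.0), np.float64(231.0), np.float64(7.0)) (np.float64(169.0), np.float64(228.0), np.float64(234.0), np.floa
[... 605 characters left out ...]
176.0), np.float64(231.0), np.float64(234.0), np.float64(232.5), np.float64(4.0)) (np.float64(177.0), np.float64(231.0), np.float64(234.0), np.float64(232.5), np.float64(4.0)) (np.float64(178.0), np.float64(232.0), np.float64(234.0), np.float64(233.0), np.float64(3.0))
slope [1.67892157e-01 2.02852941e+02]
-10 [229.20631529 151.14989471] [231.48213111 172.81606323] 0.10504006822527938
-5 [229.06466097 150.87232223] [232.20724047 174.28912107] 0.13420192602361275
0 [228.92716652 150.62481481] [232.91822843 175.62965293] 0.15961158764338224
5 [228.79489315 150.40923688] [233.61016107 176.82728154] 0.1822719275071069
10 [228.66885589 150.22719039] [234.27810233 177.8722284 ] 0.20290246814940185
```

Run:
```python
from h import *
go(640,-12,235,167.3)
```

```text
shift [-22.113  28.59   -7.508] roll 1.65 yaw 175.5 j6 -2.18 t 5.0
```

```bash
python3 -m creep '[[-1,[-2,2,-7.5],0.5],[-1,[-6,8,-7.5],1],[-1,[-9,12,-7.5],1.65],[-1,[-22,28.6,-7.5],1.65],[-1,[-22,28.6,-7.5],1.65],[-1,[-22,28.6,-7.5],1.65],[-1,[-22,28.6,-7.5],1.65],[-1,[-22,28.6,-7.5],1.65],[-1,[-22,28.6,-7.5],1.65],[-1,[-22,28.6,-7.5],1.65],[-1,[-22,28.6,-7.5],1.65],[-1,[-22,28.6,-7.5],1.65]]' 3
python3 - <<'E'
from h import *
p,im=shot('w5'); print(p,manip.read_state()['eef_pos'])
pp=np.array([[638,45,42],[624,-12,42],[611,-72,42]])
for x in pp: print(proj(p,x))
a=cv2.resize(im[110:290,210:430],None,fx=3.3,fy=3.3,interpolation=2);cv2.imwrite('pics/c5.png',a)
E
```

```text
clock: 6.2
eef_pos: [638.7, -13.2, 235.9]
eef_rot: [-3.141, -0.0, 2.918]
wrist_force: [-0.3, 0.4, -1.1]
finger_gap: 21.9
finger_force: 3.0
{'fovy': 71.51593893033439, 'cx': 316.7116056966147, 'cy': 202.59696817853902, 'k1': -0.047392726913651144, 'origin': array([571.89691116,   2.3772098 , 401.07006179]), 'attitude': array([2.90129209e+00, 3.89896990e-04, 1.34720873e+00])} [638.85485862 -13.16210572 236.21339115]
[359.9069733  178.05181744]
[314.92536733 177.24977734]
[267.88766348 177.76125326]
```

View pics/c5.png

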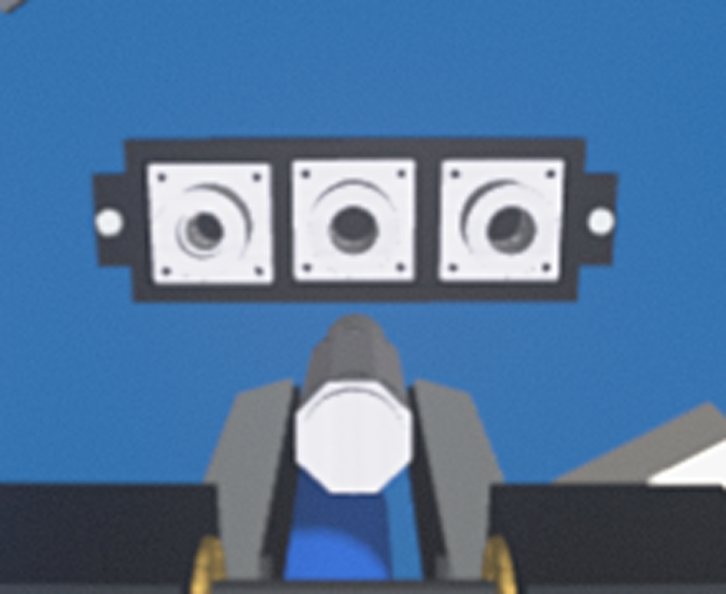

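The crop shows the three bores at crop (511,229), (354,230) and (203,231), with nest 3 at the left showing an inner step. The gauge handle cap is at (353,437) and the plug tip's far edge at (355,315).

Run:
```python
from h import *
im=cv2.imread('pics/w5.png')
p={'fovy': 71.51593893033439,'cx':316.7116,'cy':202.597,'k1':-0.0473927,'origin':np.array([571.897,2.377,401.07]),'attitude':np.array([2.90129209,3.89897e-04,1.34720873])}
g=cv2.cvtColor(im,cv2.COLOR_BGR2GRAY)
for u,v in((365,179.5),(317,179.5),(271.5,180)):
    x0,y0=int(u-13),int(v-13); c=cv2.resize(g[y0:y0+26,x0:x0+26],None,fx=8,fy=8,interpolation=2)
    m=(c<165).astype(np.uint8); n,l,st,ce=cv2.connectedComponentsWithStats(m); k=l[104-15:104+15,104-15:104+15]; i=np.bincount(k[k>0]).argmax()
    cc=(ce[i]+.5)/8+[x0,y0]-.5; bb=st[i][:4]/8
    print(cc,bb[2:],(bb[:2]+bb[2:]/2)+[x0,y0]-.5,'world',cast(p,cc,42))
# lugs
m=(g>200).astype(np.uint8);n,l,st,ce=cv2.connectedComponentsWithStats(m)
for i in range(1,n):
    if 20<st[i,4]<2500 and 150<ce[i][1]<200: print(st[i],ce[i],cast(p,ce[i],16))
print('cap',cast(p,(317,242.4),245),cast(p,(317,242.4),250),'tip',cast(p,(317,215),149),cast(p,(317,215),154))
print('tcp',manip.read_state()['eef_pos'])
```

```text
[364.47682571 179.28274032] [15.  14.5] [364.5  179.25] world [640.91258765  50.53374559]
[316.76201719 179.25972091] [14.75  14.625] [316.75   179.1875] world [627.10744467 -10.25339049]
[271.61174424 179.58989123] [11.25  11.375] [271.625  179.5625] world [614.41630292 -67.87224044]
[515 139  14  60 188] [521.68617021 167.57978723] [678.49196918 277.1335933 ]
[ 15 151  24  80 732] [ 26.3510929  190.28825137] [ 548.8322372  -439.07781895]
[ 299  159   36   36 1016] [316.43110236 175.93503937] [626.43634185 -10.5800013 ]
[344 159  36  36 961] [361.06243496 175.99895942] [640.30002342  50.2045378 ]
[255 160  37  35 996] [273.3815261  176.87851406] [614.3473383  -69.55283849]
[240 174   6   7  36] [242.5        176.83333333] [ 604.58389709 -111.84422334]
[389 174   6   6  32] [391.5 176.5] [650.39159563  91.79066526]
cap [633.19780129 -11.4470373 ] [631.23391325 -11.00415791] tip [643.92972175 -13.82381618] [642.50089798 -13.50246068]
tcp [638.85485862 -13.16210572 236.21339115]
```

```bash
python3 -m creep '[[-1,[0.4,2,0],0],[-1,[1,4,2],0],[-1,[1.67,6.17,4],0],[-1,[1.67,6.17,6],0],[-1,[1.67,6.17,8],0],[-1,[1.67,6.17,9],0],[-1,[1.67,6.17,9.5],0],[-1,[1.67,6.17,9.8],0],[-1,[1.67,6.17,9.8],0],[-1,[1.67,6.17,9.8],0]]' 3
python3 - <<'E'
from h import *
s=manip.read_state();print(s['eef_pos'],s['eef_rot'],s['wrist_force'],s['finger_gap'])
p,im=shot('w6'); b=proj(p,[640.7,50.3,42]);print(b)
a=cv2.resize(im[140:290,230:410],None,fx=4,fy=4,interpolation=2);cv2.imwrite('pics/c6.png',a)
E
```

```text
clock: 7.25
eef_pos: [636.9, 51.7, 138.9]
eef_rot: [3.141, 0.001, 2.92]
wrist_force: [0.2, 0.1, -0.9]
finger_gap: 21.9
finger_force: 3.0
[636.85986864  51.65464522 138.8690518 ] [3.14131220e+00 1.14235347e-03 2.91964176e+00] [ 0.16084534  0.09723687 -0.89744583] 21.938996919516757
[315.91312923 210.89612967]
```

View pics/c6.png

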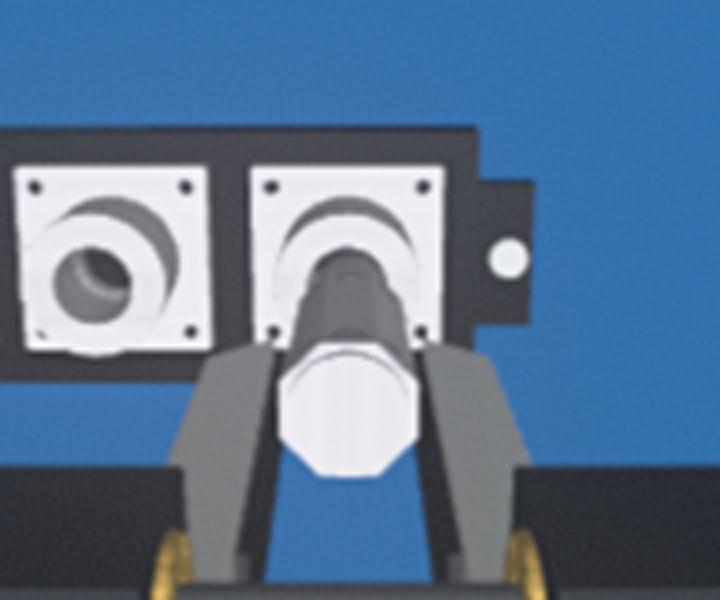

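The crop shows the plug tip (348,247) over nest 1's bore (ring centre col 347), aligned to about 1–2 mm. I'm descending gently.

```bash
python3 -m creep '[[-1,[0,0,0.4],0],[-1,[0,0,0.8],0],[-1,[0,0,0.9],0],[-1,[0,0,1.0],0],[-1,[0,0,1.1],0],[-1,[0,0,1.2],0],[-1,[0,0,1.3],0],[-1,[0,0,1.4],0],[-1,[0,0,1.4],0]]' 3
```

```text
clock: 8.2
eef_pos: [636.5, 51.7, 123.9]
eef_rot: [-3.142, -0.0, 2.92]
wrist_force: [0.8, -0.9, -0.6]
finger_gap: 21.7
finger_force: 3.0
```

```bash
python3 -m creep '[[-1,[0,0,0.2],0],[-1,[-0.1,0,0.4],0],[-1,[-0.2,0,0.5],0],[-1,[-0.3,0,0.6],0],[-1,[-0.4,0,0.6],0],[-1,[-0.4,0,0.6],0]]' 3
python3 - <<'E'
from h import *
p,im=shot('w7');cv2.imwrite('pics/c7.png',cv2.resize(im[140:290,230:410],None,fx=4,fy=4,interpolation=2))
E
```

```text
clock: 8.8
eef_pos: [640.6, 50.8, 118.0]
eef_rot: [3.142, -0.0, 2.92]
wrist_force: [0.0, -0.1, -0.5]
finger_gap: 21.6
finger_force: 3.0
```

View pics/c7.png

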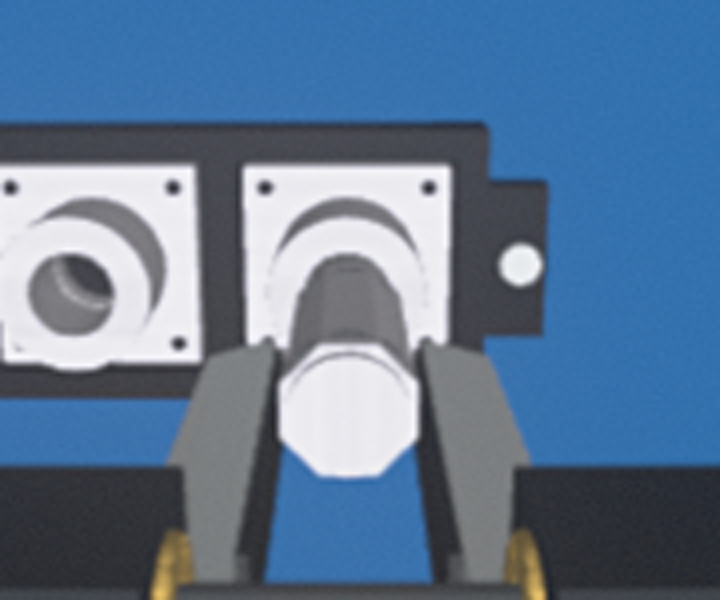

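```bash
python3 -m creep '[[-1,[-0.05,0,0.2],0],[-1,[-0.1,0,0.4],0],[-1,[-0.2,0,0.6],0],[-1,[-0.3,0,0.7],0],[-1,[-0.3,0,0.8],0],[-1,[-0.3,0,0.8],0]]' 3
python3 - <<'E'
from h import *
print(manip.read_state()['moment'])
E
```

```text
clock: 9.45
eef_pos: [643.3, 50.2, 109.9]
eef_rot: [-3.142, -0.0, 2.92]
wrist_force: [-0.1, 0.0, -1.0]
finger_gap: 22.1
finger_force: 3.0
[ 0.0130418   0.00735601 -0.02730623]
```

```bash
python3 -m creep '[[-1,[0,0,0.3],0],[-1,[0,0,0.6],0],[-1,[0,0,0.8],0],[-1,[0,0,0.9],0],[-1,[0,0,1.0],0],[-1,[0,0,1.0],0]]' 3; python3 -m creep '[[-1,[0,0,0.1],0],[-1,[0,0,0.2],0],[-1,[0,0,0.2],0]]' 3
```

```text
clock: 10.05
eef_pos: [643.5, 50.2, 100.1]
eef_rot: [3.142, 0.0, 2.92]
wrist_force: [0.4, 0.1, 3.9]
finger_gap: 22.1
finger_force: 3.0
clock: 10.35
eef_pos: [643.4, 50.2, 97.9]
eef_rot: [3.142, -0.0, 2.92]
wrist_force: [0.3, 0.5, 3.9]
finger_gap: 22.1
finger_force: 3.0
```

Seated on the shoulder at nest 1. Contact at TCP z≈100 matches the expected 99.5, with a 4 N touch. I'm gripping firmer to keep it upright, then moving to nest 2.

```bash
python3 -m creep '[[-1,[0,0,-0.1],0],[-1,[0,0,-0.1],0],[-1,[0,0,-1.5],0],[-1,[0,0,-3],0],[-1,[0,0,-4.5],0],[-1,[0,0,-4.8],0],[-1,[0,-3,-4.8],0],[-1,[0,-6.2,-4.8],0],[-1,[0,-6.2,-4.8],0],[-1,[0,-6.2,-4.8],0],[-1,[0,-6.2,-4.8],0]]' 8
python3 - <<'E'
from h import *
p,im=shot('w8'); print(manip.read_state()['eef_pos'],manip.read_state()['eef_rot'])
g=cv2.cvtColor(im,cv2.COLOR_BGR2GRAY)
m=(g[200:300,270:370]>200).astype(np.uint8);n,l,st,ce=cv2.connectedComponentsWithStats(m)
for i in range(1,n):
    if st[i,4]>100: print(st[i],ce[i]+[270,200])
E
```

```text
clock: 11.45
eef_pos: [629.9, -9.5, 146.1]
eef_rot: [3.141, 0.0, 2.92]
wrist_force: [0.1, 0.7, -1.5]
finger_gap: 21.8
finger_force: 8.0
[629.88151174  -9.40044734 146.06538112] [3.14147212e+00 2.46947449e-06 2.92062538e+00]
[  0   0  14  21 236] [276.28389831 210.62288136]
[ 23   0  14  19 215] [298.62790698 208.24651163]
[ 55   0  13  19 171] [332.21052632 207.09356725]
[ 79   0  21  19 328] [359.29878049 209.47865854]
[ 29  30  36  34 935] [316.82887701 246.74224599]
```

```bash
python3 -m creep '[[-1,[0,0,0.8],0],[-1,[0,0,1.4],0],[-1,[0,0,1.7],0],[-1,[0,0,1.9],0],[-1,[0,0,2.1],0],[-1,[0,0,2.3],0],[-1,[0,0,2.3],0]]' 3;python3 -m creep '[[-1,[0,0,0.2],0],[-1,[0,0,0.4],0],[-1,[0,0,0.6],0],[-1,[0,0,0.8],0],[-1,[0,0,0.8],0]]' 3
```

```text
clock: 12.2
eef_pos: [629.7, -10.3, 122.9]
eef_rot: [-3.142, -0.0, 2.92]
wrist_force: [-0.2, 0.1, -1.0]
finger_gap: 21.9
finger_force: 3.0
clock: 12.7
eef_pos: [629.6, -10.3, 114.7]
eef_rot: [-3.142, -0.0, 2.92]
wrist_force: [0.2, -0.0, -1.2]
finger_gap: 22.0
finger_force: 3.0
```

```bash
python3 -m creep '[[-1,[0,0,0.3],0],[-1,[0,0,0.6],0],[-1,[0,0,0.9],0],[-1,[0,0,1.2],0],[-1,[0,0,1.4],0],[-1,[0,0,1.5],0],[-1,[0,0,1.5],0]]' 3;python3 -m creep '[[-1,[0,0,0.1],0],[-1,[0,0,0.2],0],[-1,[0,0,0.2],0]]' 3
```

```text
clock: 13.4
eef_pos: [629.7, -10.3, 99.9]
eef_rot: [-3.142, -0.0, 2.92]
wrist_force: [-0.3, -0.3, -0.8]
finger_gap: 22.0
finger_force: 3.0
clock: 13.7
eef_pos: [629.8, -10.3, 98.2]
eef_rot: [3.142, 0.0, 2.92]
wrist_force: [0.0, -0.4, -0.2]
finger_gap: 22.2
finger_force: 3.0
```

```bash
python3 -m creep '[[-1,[0,0,0.1],0],[-1,[0,0,0.15],0],[-1,[0,0,0.15],0]]' 3
```

```text
clock: 14.0
eef_pos: [630.0, -10.4, 96.9]
eef_rot: [3.142, 0.001, 2.92]
wrist_force: [-0.3, -1.6, 4.8]
finger_gap: 22.1
finger_force: 3.0
```

Nest 2 takes the gauge to its shoulder (contact at z≈97.5). On to nest 3.

```bash
python3 -m creep '[[-1,[0,0,-0.1],0],[-1,[0,0,-0.1],0],[-1,[0,0,-1.5],0],[-1,[0,0,-3],0],[-1,[0,0,-4.5],0],[-1,[0,0,-4.8],0],[-1,[-0.1,-3,-4.8],0],[-1,[-0.13,-6.03,-4.8],0],[-1,[-0.13,-6.03,-4.8],0],[-1,[-0.13,-6.03,-4.3],0],[-1,[-0.13,-6.03,-3.7],0],[-1,[-0.13,-6.03,-3.7],0]]' 8; python3 -m creep '[[-1,[0,0,0.3],0],[-1,[0,0,0.6],0],[-1,[0,0,0.8],0],[-1,[0,0,1.0],0],[-1,[0,0,1.15],0],[-1,[0,0,1.3],0],[-1,[0,0,1.3],0]]' 3
```

```text
clock: 15.2
eef_pos: [617.4, -68.4, 132.2]
eef_rot: [-3.142, -0.002, 2.921]
wrist_force: [0.0, 0.1, -0.9]
finger_gap: 22.1
finger_force: 8.0
clock: 15.9
eef_pos: [617.7, -69.4, 120.4]
eef_rot: [-3.141, -0.0, 2.92]
wrist_force: [0.0, -0.5, -1.2]
finger_gap: 21.9
finger_force: 3.0
```

```bash
for i in 1; do python3 -m creep '[[-1,[0,0,0.1],0],[-1,[0,0,0.2],0],[-1,[0,0,0.2],0]]' 3; done; python3 -m creep '[[-1,[0,0,0.1],0],[-1,[0,0,0.15],0],[-1,[0,0,0.15],0]]' 3
```

```text
clock: 16.2
eef_pos: [617.7, -69.4, 118.5]
eef_rot: [-3.142, -0.0, 2.92]
wrist_force: [-0.1, -0.7, -0.6]
finger_gap: 21.9
finger_force: 3.0
clock: 16.5
eef_pos: [618.0, -69.5, 117.4]
eef_rot: [-3.142, 0.001, 2.92]
wrist_force: [0.2, -1.2, 3.9]
finger_gap: 21.8
finger_force: 3.0
```

Nest 3 stops the gauge with its tip about 10 mm in (TCP z 117.4, 4 N touch), so this is the bad housing. I'm lifting out and looking at the stand.

```bash
python3 - <<'E'
from h import *
go(640,-325,215,167.3)
E
python3 -m creep '[[-1,[0,0,-0.1],0],[-1,[0,0,-0.1],0],[-1,[0,0,-2],0],[-1,[0,0,-5],0],[-1,[0,0,-9],0],[-1,[0,-3,-9.8],0],[-1,[-2,-7,-9.8],0],[-1,[-4,-11,-9.8],0],[-1,[-7.8,-24.4,-9.8],0],[-1,[-7.8,-24.4,-9.8],0],[-1,[-7.8,-24.4,-9.8],0],[-1,[-7.8,-24.4,-9.8],0]]' 8
python3 - <<'E'
from h import *
s=manip.read_state();p,im=shot('w9');print(s['eef_pos'],s['joints'][5]);np.save('pics/p9.npy',p,allow_pickle=True)
hsv=cv2.cvtColor(im,cv2.COLOR_BGR2HSV);m=((hsv[...,1]<40)&(hsv[...,2]>215)).astype(np.uint8)
n,l,st,ce=cv2.connectedComponentsWithStats(m)
for i in range(1,n):
    if st[i,4]>150: print(st[i],ce[i].round(1),cast(p,ce[i],40).round(1))
for x in([585,-295,40],[580,-330,40]): print(proj(p,x))
E
```

```text
shift [ -7.78  -24.439  -9.748] roll -0.0 yaw 167.3 j6 -1.52 t 16.5
clock: 17.7
eef_pos: [638.9, -329.3, 213.4]
eef_rot: [3.141, -0.002, 2.915]
wrist_force: [-0.3, 0.9, -1.4]
finger_gap: 21.9
finger_force: 8.0
[ 638.92609628 -329.25813231  213.37268149] -1.8708896689187353
[   0    0  130  141 8370] [62.6 59.5] [ 416.6 -584.5]
[197  97  38  74 588] [215.7 133. ] [ 542.3 -430.3]
[ 278  101  118   81 5506] [337.3 140.8] [ 584.3 -291.1]
[ 489  107   84   39 1235] [523.2 125.7] [615.6 -66.8]
[557 109  58  37 665] [580.2 126.2] [631.3   6.8]
[603 114  23  27 264] [613.7 126.8] [641.1  52.8]
[176 201  16  23 209] [183.2 211.7] [ 626.  -501.2]
[ 588  209   52   61 1736] [617.  239.8] [798.3  62.3]
[300 230  35  34 830] [317.3 248.3] [ 712.8 -345.2]
[170 236  41  21 193] [189.7 247.6] [ 674.6 -509.6]
[ 11 257  21  17 193] [ 20.8 264.9] [ 647.  -763.3]
[334.26113147 142.13739204]
[304.78559242 144.6858932 ]
```

Run:
```python
from h import *
p=np.load('pics/p9.npy',allow_pickle=True).item();im=cv2.imread('pics/w9.png')
hsv=cv2.cvtColor(im,cv2.COLOR_BGR2HSV);m=((hsv[...,1]<40)&(hsv[...,2]>215)).astype(np.uint8)
n,l,st,ce=cv2.connectedComponentsWithStats(m);i=l[150,330] or l[130,330]; mm=(l==i).astype(np.uint8)
cn=max(cv2.findContours(mm,0,2)[0],key=cv2.contourArea);hull=cv2.convexHull(cn)
q=np.array([cast(p,x[0],40) for x in hull],np.float32);r=cv2.minAreaRect(q);print('rect',r,cv2.boxPoints(r).round(1).tolist())
f=np.zeros_like(mm);cv2.fillConvexPoly(f,hull,1);d=((f==1)&(mm==0)).astype(np.uint8)
n,l,st,ce=cv2.connectedComponentsWithStats(d)
for i in range(1,n):
    if st[i,4]>12: print(st[i],ce[i].round(1),cast(p,ce[i],40).round(1))
g=im.mean(2).astype(int);c=proj(p,[580,-328,40]).astype(int);print(c)
for v in range(c[1]-14,c[1]+15): print(v,' '.join('%3d'%x for x in g[v,c[0]-18:c[0]+19]))
```

```text
rect ((585.0686645507812, -291.4124755859375), (60.81574630737305, 130.90733337402344), 4.192659378051758) [[550.0, -228.39999389648438], [559.5, -358.8999938964844], [620.2000122070312, -354.5], [610.5999755859375, -223.89999389648438]]
[359 126  13  15 129] [364.8 133.1] [ 582.8 -257.4]
[301 147  16  12  39] [307.2 154.9] [ 592.5 -330. ]
[306 144]
130 222 239 245 248 249 248 247 246 246 246 246 245 245 245 245 245 245 245 245 245 245 245 245 245 246 245 245 245 245 245 245 245 246 245 246 245 245
131 248 248 248 247 246 246 246 246 245 245 245 245 245 245 245 245 245 245 245 246 246 245 245 245 245 246 245 245 246 245 245 246 245 245 245 245 245
132 246 246 246 246 245 245 245 245 245 245 245 245 245 245 245 245 245 245 245 245 245 245 245 245 245 245 245 245 245 245 246 245 245 245 245 245 245
133 246 245 245 245 245 245 245 245 245 245 245 245 245 245 245 245 245 245 245 245 245 245 245 245 245 245 245 245 246 245 245 245 245 246 246 245 245
134 245 245 245 245 245 245 245 245 245 245 245 245 245 245 245 245 245 245 245 245 245 245 245 245 245 245 245 245 246 245 245 245 246 245 
[... 2959 characters left out ...]
 211 174 213 244 248 247 246 246 246 246 247 247 247 237 213 224 244 246 246 246 245 245 245
155 245 245 245 246 245 245 245 245 245 245 245 246 246 246 232 188 169 209 241 248 248 248 248 248 248 248 237 210 211 237 246 246 246 246 245 246 245
156 245 245 245 245 245 245 245 245 245 245 245 245 246 247 245 227 182 163 189 221 237 244 247 243 230 214 192 205 233 245 246 246 246 245 246 245 246
157 246 245 245 245 245 245 245 245 245 245 245 245 246 246 247 245 230 193 162 161 171 182 192 182 169 173 205 234 245 246 246 246 246 246 245 245 245
158 246 245 245 245 245 245 245 245 245 245 245 245 246 246 246 247 246 237 221 199 176 167 169 183 205 227 241 246 246 246 245 245 245 245 245 245 245
```

Run:
```python
from h import *
p=np.load('pics/p9.npy',allow_pickle=True).item()
c=cast(p,(309.5,149.4),40);print(c); go(c[0]+2.8,c[1],150,167.3)
```

```text
[ 586.68894701 -325.78685921]
shift [ 4.878 -1.031  6.365] roll -0.04 yaw 167.1 j6 -1.87 t 17.75
```

```bash
python3 -m creep '[[-1,[2.4,-0.5,0],0],[-1,[4.85,-1,1.5],0],[-1,[4.85,-1,3.5],0],[-1,[4.85,-1,5.5],0],[-1,[4.85,-1,6.5],0],[-1,[4.85,-1,7],0],[-1,[4.85,-1,7],0],[-1,[4.85,-1,7],0]]' 8
python3 - <<'E'
from h import *
go(589.8,-326,140,167.3)
E
```

```text
clock: 18.55
eef_pos: [591.1, -323.5, 145.9]
eef_rot: [-3.141, 0.001, 2.92]
wrist_force: [0.7, 0.1, -0.2]
finger_gap: 22.0
finger_force: 8.0
shift [ 0.072 -0.268  0.594] roll 0.0 yaw 167.3 j6 -1.9 t 18.55
```

```bash
python3 -m creep '[[-1,[0.1,-0.27,0.6],0],[-1,[0.1,-0.27,1.0],0],[-1,[0.1,-0.27,1.4],0],[-1,[0.1,-0.27,1.7],0],[-1,[0.1,-0.27,2.0],0],[-1,[0.1,-0.27,2.3],0],[-1,[0.1,-0.27,2.6],0],[-1,[0.1,-0.27,2.6],0]]' 3
```

```text
clock: 19.35
eef_pos: [589.0, -326.1, 118.6]
eef_rot: [-3.142, -0.0, 2.92]
wrist_force: [1.0, -0.6, -2.8]
finger_gap: 22.1
finger_force: 3.0
```

```bash
python3 -m creep '[[-1,[0,0,0.3],0],[-1,[0,0,0.6],0],[-1,[0,0,0.9],0],[-1,[0,0,1.2],0],[-1,[0,0,1.5],0],[-1,[0,0,1.8],0],[-1,[0,0,2.0],0],[-1,[0,0,2.1],0],[-1,[0,0,2.1],0]]' 3;  python3 -m creep '[[-1,[0,0,0.1],0],[-1,[0,0,0.2],0],[-1,[0,0,0.25],0],[-1,[0,0,0.25],0]]' 3
```

```text
clock: 20.25
eef_pos: [589.0, -326.0, 97.9]
eef_rot: [3.141, -0.0, 2.92]
wrist_force: [-0.7, -0.9, -1.4]
finger_gap: 21.9
finger_force: 3.0
clock: 20.65
eef_pos: [589.1, -326.0, 95.5]
eef_rot: [3.142, -0.0, 2.92]
wrist_force: [0.9, -1.5, -1.1]
finger_gap: 22.3
finger_force: 3.0
```

```bash
python3 -m creep '[[-1,[0,0,0.1],0],[-1,[0,0,0.2],0],[-1,[0,0,0.2],0]]' 3
```

```text
clock: 20.95
eef_pos: [589.3, -326.3, 94.0]
eef_rot: [-3.141, 0.001, 2.92]
wrist_force: [-0.5, -1.1, 5.2]
finger_gap: 22.0
finger_force: 3.0
```

Seated in the stand (contact at z≈95, 5 N). Release and go to the bad housing.

```bash
python3 -m creep '[[0,[0,0,-0.05],0],[0,[0,0,-0.05],0],[0,[0,0,-0.05],0],[0,[0,0,-0.05],0],[0,[0,0,-3],0],[0,[0,0,-6],0],[0,[0,0,-9],0],[0,[0,0,-9],0],[0,[0,0,-9],0]]' 3
python3 - <<'E'
from h import *
go(617.6,-69.6,100,167.3)
p=manip.camera_params('top');im=manip.camera('top')[:,:,::-1].copy();cv2.imwrite('pics/t2.png',im)
hsv=cv2.cvtColor(im,cv2.COLOR_BGR2HSV)
for nm,uv,z in(('rejrim',(180,270),60),): pass
m=((hsv[...,2]<75)).astype(np.uint8);m=cv2.morphologyEx(m,3,np.ones((7,7)));n,l,st,ce=cv2.connectedComponentsWithStats(m);i=l[285,190];print('rej',st[i],ce[i])
cn=max(cv2.findContours((l==i).astype(np.uint8),0,2)[0],key=cv2.contourArea)
b=cv2.boxPoints(cv2.minAreaRect(cn));print([cast(p,q,60).round().tolist() for q in b],[cast(p,q,0).round().tolist() for q in b])
E
```

```text
clock: 21.85
eef_pos: [589.1, -326.0, 183.5]
eef_rot: [-3.141, 0.0, 2.92]
wrist_force: [0.3, 0.6, -0.2]
finger_gap: 47.1
finger_force: 0.0
shift [ 2.86  25.641  8.349] roll -0.0 yaw 167.3 j6 -1.91 t 21.85
rej [ 137  234   87   75 5541] [179.51903988 270.66738856]
[[477.0, 405.0], [494.0, 194.0], [329.0, 176.0], [313.0, 384.0]] [[479.0, 429.0], [497.0, 207.0], [324.0, 188.0], [308.0, 407.0]]
```

```bash
python3 -m creep '[[0,[0.6,5,0],0],[0,[1.2,10,0],0],[0,[1.8,15,0],0],[0,[2.4,20,2],0],[0,[2.86,24,4],0],[0,[2.86,25.64,7],0],[0,[2.86,25.64,8.3],0],[0,[2.86,25.64,8.3],0],[0,[2.86,25.64,8.3],0],[0,[2.86,25.64,8.3],0],[0,[2.86,25.64,8.3],0]]'
python3 - <<'E'
from h import *
go(617.6,-69.6,34,167.3)
E
```

```text
clock: 23.0
eef_pos: [617.9, -70.6, 101.6]
eef_rot: [3.142, 0.002, 2.919]
wrist_force: [0.0, 0.4, 0.3]
finger_gap: 47.2
finger_force: 0.0
shift [0.065 0.088 6.764] roll -0.01 yaw 167.2 j6 -1.52 t 23.0
```

```bash
python3 -m creep '[[0,[0.05,0.09,2],0],[0,[0.05,0.09,4],0],[0,[0.05,0.09,5.5],0],[0,[0.05,0.09,6.4],0],[0,[0.05,0.09,6.7],0],[0,[0.05,0.09,6.7],0],[-1,[0.05,0.09,6.7],0],[-1,[0.05,0.09,6.7],0],[-1,[0.05,0.09,6.7],0],[-1,[0.05,0.09,6.7],0]]' 25
```

```text
clock: 24.0
eef_pos: [617.5, -69.4, 34.4]
eef_rot: [-3.141, 0.001, 2.92]
wrist_force: [-2.6, -5.2, 3.6]
finger_gap: 34.5
finger_force: 25.0
```

```bash
python3 -m creep '[[-1,[0,0,-0.3],0],[-1,[0,0,-0.8],0],[-1,[0,0,-1.5],0],[-1,[0,0,-3],0],[-1,[0,0,-5],0],[-1,[0,0,-8],0],[-1,[0,0,-8],0],[-1,[0,0,-8],0]]' 25
python3 - <<'E'
from h import *
p,im=shot('w10');g=cv2.cvtColor(im,cv2.COLOR_BGR2GRAY)
n,l,st,ce=cv2.connectedComponentsWithStats((g>190).astype(np.uint8))
for i in range(1,n):
    if st[i,4]>300: print(st[i],ce[i].round(1))
s=manip.read_state();print(proj(p,s['eef_pos']+[0,0,8]),s['wrist_force'])
p,im=shot('s2','scene');print(proj(p,s['eef_pos']),proj(p,[589,-326,75]))
go(403,290,150,167.3)
E
```

```text
clock: 24.8
eef_pos: [617.6, -68.5, 114.6]
eef_rot: [3.141, 0.002, 2.92]
wrist_force: [-0.1, -0.9, -1.8]
finger_gap: 34.4
finger_force: 25.0
[ 155    0   76   99 1466] [195.1  51. ]
[478   0  49  38 699] [496.7  20.2]
[ 280  178  124   51 3053] [351.3 204.3]
[ 413  178   58   51 1741] [440.6 202.1]
[  11  180  141   85 5339] [ 89.  221.3]
[ 289  219   56   54 1851] [316.6 245.9]
[623 234  17  48 466] [633.2 261.2]
[ 475  312   51   41 1596] [499.  332.2]
[316.06035942 249.22722667] [ 0.25677722 -0.14286742 -1.72448307]
[326.49015103 188.16833002] [238.65302609 219.80751373]
shift [28.752 30.266 -3.673] roll -0.0 yaw 167.3 j6 -1.52 t 24.9
```

```bash
python3 -m creep '[[-1,[2,2,-3],0],[-1,[5,5,-3.6],0],[-1,[8,8.4,-3.6],0],[-1,[11.5,12,-3.6],0],[-1,[15,15.7,-3.6],0],[-1,[18.5,19.4,-3.6],0],[-1,[22,23,-3.6],0],[-1,[25,26.3,-3.6],0],[-1,[27.5,29,-3.6],0],[-1,[28.7,30.3,-3.6],0],[-1,[28.7,30.3,-3.6],0],[-1,[28.7,30.3,-3.6],0]]' 25
python3 - <<'E'
from h import *
go(403,290,31.4,167.3)
p,im=shot('w11');hsv=cv2.cvtColor(im,cv2.COLOR_BGR2HSV)
m=(hsv[...,2]<85).astype(np.uint8);m[235:]=0;n,l,st,ce=cv2.connectedComponentsWithStats(m)
for i in range(1,n):
    if st[i,4]>800:
        print(st[i],[cast(p,q,z).round() for q,z in(((st[i][0],st[i][1]),60),((st[i][0]+st[i][2],st[i][1]),60))])
E
```

```text
clock: 26.1
eef_pos: [403.9, 289.7, 149.0]
eef_rot: [-3.141, -0.001, 2.92]
wrist_force: [0.1, 0.6, -1.2]
finger_gap: 34.4
finger_force: 25.0
shift [ 0.08   0.018 11.757] roll 0.01 yaw 167.3 j6 -0.8 t 26.1
[  504   102   136   133 14505] [array([344., 474.]), array([369., 608.])]
[ 380  104   47  131 1912] [array([323., 365.]), array([332., 405.])]
[ 205  159   48   76 1512] [array([335., 201.]), array([345., 244.])]
```

```bash
python3 -m creep '[[-1,[0.1,0,4],0],[-1,[0.1,0,8],0],[-1,[0.1,0,10],0],[-1,[0.1,0,11],0],[-1,[0.1,0,11.4],0],[-1,[0.1,0,11.4],0],[-1,[0.1,0,11.5],0],[-1,[0.1,0,11.6],0],[-1,[0.1,0,11.6],0]]' 25;  python3 -m creep '[[-1,[0,0,0.1],0],[-1,[0,0,0.1],0]]' 25
```

```text
clock: 27.05
eef_pos: [403.2, 290.4, 34.0]
eef_rot: [3.141, 0.001, 2.92]
wrist_force: [0.2, 0.0, -0.8]
finger_gap: 34.4
finger_force: 25.0
clock: 27.25
eef_pos: [403.0, 290.3, 32.6]
eef_rot: [3.141, 0.0, 2.92]
wrist_force: [0.2, -0.8, -0.9]
finger_gap: 34.7
finger_force: 25.0
```

```bash
python3 -m creep '[[-1,[0,0,0.08],0],[-1,[0,0,0.08],0]]' 25;  python3 -m creep '[[-1,[0,0,0.06],0],[-1,[0,0,0.06],0]]' 25
```

```text
clock: 27.45
eef_pos: [403.0, 290.3, 31.7]
eef_rot: [-3.141, -0.0, 2.92]
wrist_force: [0.0, 0.1, -0.8]
finger_gap: 34.6
finger_force: 25.0
clock: 27.65
eef_pos: [403.0, 290.3, 31.3]
eef_rot: [3.142, -0.0, 2.92]
wrist_force: [-1.3, -0.9, 3.6]
finger_gap: 34.7
finger_force: 25.0
```

```bash
python3 -m creep '[[0,[0,0,0],0],[0,[0,0,0],0],[0,[0,0,0],0],[0,[0,0,0],0],[0,[0,0,-3],0],[0,[0,0,-7],0],[0,[0,0,-11],0],[0,[0,0,-15],0],[0,[0,0,-15],0],[0,[0,0,-15],0]]' 25
python3 - <<'E'
from h import *
go(635,285,180,167.3)
p,im=shot('w12');g=cv2.cvtColor(im,cv2.COLOR_BGR2GRAY);n,l,st,ce=cv2.connectedComponentsWithStats((g>150).astype(np.uint8))
print(proj(p,[403,290,39]))
for i in range(1,n):
    if st[i,4]>150: print(st[i],ce[i].round(1),cast(p,ce[i],39).round(1))
E
```

```text
clock: 28.65
eef_pos: [403.1, 290.3, 181.3]
eef_rot: [3.141, 0.001, 2.92]
wrist_force: [0.4, -0.1, 0.5]
finger_gap: 47.0
finger_force: 0.0
shift [-22.741   4.584   0.155] roll -0.0 yaw 167.3 j6 -0.8 t 28.65
[316.06632228 196.71696301]
[  0   0  44  20 518] [15.  7.] [131.4  24.7]
[  0   0  64  29 298] [32.5 17.6] [147.7  41.1]
[ 232   87  116   55 1386] [290.1 113.7] [308.8 283.1]
[404 130  36 111 645] [422.  179.6] [410.  410.6]
[151 168  36  27 166] [168.7 182.5] [349.9 130.5]
[ 295  169   44   42 1744] [316.4 189.2] [394.7 292.2]
[ 207  196   73   89 1781] [246.6 250.1] [448.4 194.6]
[ 354  225   44   60 1274] [377.4 257.4] [492.3 345.4]
[   0  248  129  104 8242] [ 66.2 298.8] [464.4 -61. ]
[ 501  249  139  104 7787] [565.8 301. ] [612.8 580.3]
[300 268  61  17 536] [337.3 278.3] [508.8 292.8]
[ 217  275  201   80 9795] [319.4 317.7] [558.7 259.1]
[178 395 177   5 610] [258.3 397.7] [670.7 145. ]
[ 98 396  78   4 185] [127.1 398.1] [636.7 -47.4]
```

The housing sits flat and square in the bin (44×42 px blob). On to the counter.

```bash
python3 -m creep '[[0,[-4,0.8,0],0],[-1,[-8,1.6,0],0],[-1,[-12,2.4,0],0],[-1,[-16,3.2,0],0],[-1,[-19.5,4,0],0],[-1,[-22,4.5,0],0],[-1,[-22.7,4.6,0],0],[-1,[-22.7,4.6,0],0],[-1,[-22.7,4.6,0],0],[-1,[-22.7,4.6,0],0],[-1,[-22.7,4.6,0],0]]' 10
python3 - <<'E'
from h import *
p,im=shot('w13');np.save('pics/p13.npy',p,allow_pickle=True)
print(manip.read_state()['eef_pos']);c=proj(p,[593,279,60]);print(c)
hsv=cv2.cvtColor(im,cv2.COLOR_BGR2HSV);u,v=c.astype(int)
m=((hsv[...,1]<80)&(hsv[...,2]>120)).astype(np.uint8)
for r in range(v-50,v+50,2): print(r,''.join('%x'%(im[r,x].max()//16) if hsv[r,x,1]<100 else '.' for x in range(u-50,u+50)))
E
```

```text
clock: 29.8
eef_pos: [634.0, 285.5, 181.6]
eef_rot: [3.141, 0.0, 2.92]
wrist_force: [0.5, -0.4, 0.6]
finger_gap: 0.3
finger_force: 0.0
[634.10381825 285.4590957  181.60902572]
[301.46748597 164.66202065]
114 ....................................................................................................
116 ....................................................................................................
118 ....................................................................................................
120 ....................................................................................................
122 ....................................................................................................
124 ....................................................................................................
126 ..............................................................................cbaaceffebb...........
128 ...................................................................bbbaabaaaaaaaabfffffeb...........
130 ....................................................
[... 3653 characters left out ...]
....................................efffffe...........................
202 ..................................................................efffff............................
204 ..................................................................dffffe............................
206 ..................................................................dffffe............................
208 ..................................................................dffffe............................
210 ..................................................................dffffe............................
212 ..................................................................effffe............................
```

Run:
```python
from h import *
p=np.load('pics/p13.npy',allow_pickle=True).item();im=cv2.imread('pics/w13.png')
r=im[138:194,285:350].astype(float).mean(2);r=cv2.GaussianBlur(r,(0,0),.7);print(r.min(),r.max())
for v in range(0,56,2): print(138+v,' '.join('%3d'%x for x in r[v,::2]))
```

```text
74.63329799982706 249.96555631058567
138 249 245 185 154 155 156 179 187 186 206 226 238 245 246 246 245 245 245 245 245 246 245 245 245 231 167 160 158 146 142 143 142 142
140 222 211 165 168 197 211 225 234 240 243 245 246 246 245 246 245 245 245 245 246 246 246 245 245 237 173 160 159 154 144 142 142 142
142 160 158 168 222 242 245 245 245 245 245 245 246 246 246 246 245 245 245 245 246 246 246 245 245 241 183 160 160 161 146 143 143 142
144 156 156 175 237 245 245 245 245 245 245 246 246 246 246 246 246 245 245 245 246 246 246 245 245 243 194 160 160 154 141 143 143 143
146 156 156 172 235 245 245 245 245 245 245 246 246 246 246 246 246 245 245 245 246 246 246 245 245 245 209 161 160 157 147 143 143 143
148 155 157 164 226 244 245 245 245 245 245 245 246 246 246 246 246 245 245 245 245 246 246 245 245 245 219 164 161 161 151 144 143 143
150 152 157 158 217 243 245 245 245 245 245 245 245 246 246 246 246 245 245 245 245 246 246 245 245 245 229 165 161 159 144 143 144 143
152 156 158 155 203 242 245 245 245 245 245 245 245 246 246 246 246 245 245 245 245 246 246 246 245 245 237 174
[... 2044 characters left out ...]
 204 160 160 155 143
184 144 144 143 142 157 158 185 239 245 245 245 245 245 245 245 246 246 246 246 245 245 245 245 245 245 245 244 244 214 172 185 167 147
186 143 143 143 145 156 159 173 235 245 245 245 245 245 245 245 245 246 246 246 245 245 245 245 245 245 245 244 244 214 228 246 223 167
188 143 143 144 144 151 159 164 226 244 245 245 245 245 245 245 245 246 246 246 245 244 244 244 244 244 242 240 225 187 233 248 221 158
190 142 143 143 141 151 159 158 217 243 245 245 245 245 245 245 245 246 245 245 244 242 237 229 225 215 194 183 169 162 173 186 167 146
192 143 143 142 143 151 159 170 206 240 245 245 245 244 243 243 241 235 230 224 205 190 176 166 159 147 146 145 144 146 144 142 142 143
```

Run:
```python
from h import *
p=np.load('pics/p13.npy',allow_pickle=True).item()
c=cast(p,(316,168),60);print(c);go(c[0]+2.8,c[1],84,167.3)
```

```text
[599.64601621 292.83478345]
shift [3.254 0.022 9.76 ] roll 0.0 yaw 167.3 j6 -0.98 t 29.85
```

```bash
python3 -m creep '[[-1,[1.6,0,2],0],[-1,[3.25,0,5],0],[-1,[3.25,0,8],0],[-1,[3.25,0,9.5],0],[-1,[3.25,0,10.4],0],[-1,[3.25,0,10.4],0],[-1,[3.25,0,10.4],0]]' 10; python3 -m creep '[[-1,[0,0,0.2],0],[-1,[0,0,0.4],0],[-1,[0,0,0.6],0],[-1,[0,0,0.7],0],[-1,[0,0,0.7],0]]'
```

```text
clock: 30.55
eef_pos: [603.5, 292.4, 78.3]
eef_rot: [3.141, 0.001, 2.92]
wrist_force: [-0.2, 0.1, 0.4]
finger_gap: 0.5
finger_force: 0.0
clock: 31.05
eef_pos: [603.3, 292.5, 70.6]
eef_rot: [3.141, 0.001, 2.92]
wrist_force: [3.3, 0.7, 4.4]
finger_gap: 0.5
finger_force: 1.9
```

Plunger contact confirmed (4.4 N at about 3.4 mm). Pressing on to the stop.

```bash
python3 -m creep '[[-1,[0,0,0.15],0],[-1,[0,0,0.3],0],[-1,[0,0,0.4],0],[-1,[0,0,0.4],0]]'; python3 -m creep '[[-1,[0,0,0.05],0],[-1,[0,0,0.1],0],[-1,[0,0,0.1],0]]'
```

```text
clock: 31.45
eef_pos: [603.3, 292.5, 66.5]
eef_rot: [3.141, 0.001, 2.92]
wrist_force: [2.2, 0.1, 6.4]
finger_gap: 0.6
finger_force: 3.1
clock: 31.75
eef_pos: [603.3, 292.5, 66.2]
eef_rot: [3.141, 0.001, 2.92]
wrist_force: [-0.2, -0.9, 11.4]
finger_gap: 0.6
finger_force: 5.4
```

```bash
python3 -m creep '[[-1,[0,0,0.05],0],[-1,[0,0,0.1],0],[-1,[0,0,0.1],0]]'; python3 -m creep '[[-1,[0,0,-1],0],[-1,[0,0,-3],0],[-1,[0,0,-7],0],[-1,[0,0,-9],0],[-1,[0,0,-9],0],[-1,[0,0,-9],0],[-1,[0,0,-9],0],[-1,[0,0,-9],0]]'
python3 - <<'E'
from h import *
a,_=shot('s3','scene');b=cv2.imread('pics/s3.png');p=a
# gauge standing: white/grey column between shoulder z=40 and top z=106
for n,(x,y) in {'gauge':(588,-326),'small':(582,-257)}.items():
    for z in(45,60,75,90,104,112):
        q=proj(p,[x,y,z]);u,v=q.round().astype(int);print(n,z,(u,v),b[v,u-5:u+6].mean(1).round().astype(int).tolist(),b[v,u].tolist())
for n,x in {'h1':(641,50.3,42),'h2':(627,-10,42),'h3empty':(614.5,-70,8),'rej':(403,290,39)}.items():
    u,v=proj(p,x).round().astype(int);print(n,(u,v),b[v-3:v+4,u-3:u+4].mean((0,1)).round())
E
```

```text
clock: 32.05
eef_pos: [603.4, 292.5, 66.1]
eef_rot: [3.141, 0.002, 2.92]
wrist_force: [-3.2, -1.4, 18.8]
finger_gap: 0.9
finger_force: 8.9
clock: 32.85
eef_pos: [602.3, 292.1, 152.4]
eef_rot: [-3.14, -0.002, 2.92]
wrist_force: [0.2, -0.4, 0.6]
finger_gap: 0.1
finger_force: 0.0
gauge 45 (np.int64(240), np.int64(227)) [214, 106, 99, 101, 96, 97, 97, 93, 192, 250, 253] [97, 95, 98]
gauge 60 (np.int64(239), np.int64(223)) [235, 145, 99, 100, 101, 101, 98, 96, 127, 247, 253] [102, 100, 102]
gauge 75 (np.int64(239), np.int64(220)) [102, 99, 99, 100, 101, 100, 97, 95, 215, 251, 253] [101, 99, 100]
gauge 90 (np.int64(238), np.int64(216)) [66, 79, 95, 92, 89, 90, 88, 93, 96, 100, 99] [92, 88, 90]
gauge 104 (np.int64(237), np.int64(212)) [98, 204, 232, 234, 233, 233, 230, 223, 204, 111, 29] [236, 230, 232]
gauge 112 (np.int64(237), np.int64(210)) [16, 139, 221, 234, 233, 232, 233, 233, 157, 53, 16] [236, 229, 232]
small 45 (np.int64(262), np.int64(218)) [253, 240, 140, 100, 98, 93, 92, 124, 250, 253, 253] [94, 92, 93]
small 60 (np.int64(262), np.int64(214)) [253, 199, 115, 102, 99, 96, 96, 190, 251, 253, 253] [97, 94, 97]
small 75 (np.int64(261), np.int64(211)) [100, 98, 99, 101, 102, 97, 96, 95, 248, 253, 253] [97, 95, 98]
small 90 (np.int64(261), np.int64(207)) [17, 111, 164, 219, 221, 226, 152, 126, 105, 99, 99] [229, 223, 225]
small 104 (np.int64(260), np.int64(203)) [16, 16, 16, 16, 16, 33, 34, 19, 17, 15, 16] [34, 32, 32]
small 112 (np.int64(260), np.int64(201)) [17, 17, 16, 14, 16, 16, 17, 16, 17, 15, 16] [16, 15, 16]
h1 (np.int64(364), np.int64(199)) [173. 166. 168.]
h2 (np.int64(345), np.int64(202)) [173. 166. 166.]
h3empty (np.int64(325), np.int64(214)) [40. 37. 38.]
rej (np.int64(385), np.int64(141)) [164. 158. 160.]
```

The gauge stands in the free hole with its cap where a seated gauge should be. Nest 3 is empty, housings 1 and 2 are in place, the reject is in the bin, and the plunger reached its stop.

```bash
python3 -c "
from cell import manip
print(manip.sign_off())"
```

```text
the job is handed in; nothing more can be done
None
```

The job is handed in at about 33 s: the gauge passed to its shoulder in nests 1 and 2, nest 3 stopped it 10 mm in, the gauge stands seated in the free hole, that housing is flat in the empty bin, and the plunger was pressed to its stop.

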